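Lay the bench block down and push it home

TASK

The square steel bench block is standing on edge on the rubber pad of its holder. Push it over with the fingertips so that it falls flat onto the pad towards the brass stop, then push it along the pad until its leading edge sits square and flush against the stop. Do not pinch or lift it, leave all the other things on the bench where they are, and finish clear of everything.

Things in the scene. Friction and masses are not known exactly. Their poses are not given: they have to be found in the camera images.
- holder: low holder fixed on the bench: dark wooden base 200 x 130 x 9 mm, black rubber pad on it (top 12 mm above the worktop, from x = -90 to +66 mm, y = -53 to +53 mm) and a brass stop strip across the +x end. Origin: centre of the base's underside, on the worktop; +x points along the pad to the stop, z up. Turned up to 0.9 rad either way from pointing straight ahead of the robot.
- stop_face (a point): foot of the middle of the brass stop's face, which looks to the holder's -x; it lies on the pad plane at holder x = +70 mm, z = 12 mm. The stop is 124 mm long (along y), 22 mm thick and stands 12 mm above the pad.
- block: loose grey steel bench block 66 x 66 x 19 mm, 0.62 kg. Origin: centre of one square face; its z points through the 19 mm thickness to the other. At the start it stands on edge on the pad, 66 mm high, z level and pointing away from the stop (up to 0.17 rad off), so that z points up once it is tipped to the stop. Centre 37 to 50 mm behind the holder's middle, up to 14 mm off the middle line.
- block_centre (a point): centre of the block: 33 mm above the pad while it stands, 9.5 mm above the pad when it lies flat, 33 mm short of the stop's face when it is flush.
- tin: flat round tin with green lid, diameter 63 mm, 19 mm high; origin under its centre. To be left alone.
- red_pot: red screw pot, diameter 41 mm, 30 mm high; origin under its centre. To be left alone.
- doming_cube: 50 mm steel doming cube with round hollows; origin under its centre. To be left alone.
- red_pliers: pliers with red grips lying flat, 146 x 57 x 12 mm, long along their own x; origin under the centre. To be left alone.
- clamp: wooden ring clamp lying flat, 34 x 150 x 34 mm, long along its own y; origin under its centre. To be left alone.
- eraser: pale abrasive rubber block 20 x 45 x 14 mm; origin under its centre. To be left alone.

How it is judged:
At the end, for the whole second after the job is handed in: The block lies flat on the pad, the face that looked away from the stop now up (within 0.06 rad of level), at rest, with its leading edge within 3.5 mm of the stop's face and square to it within 0.06 rad, its centre no more than 30 mm off the holder's middle line (angle between block's own z axis and vertical below 0.06 rad and x of block_centre in the frame of holder between 0.0335 and 0.041 m and y of block_centre in the frame of holder between -0.03 and 0.03 m and z of block_centre in the frame of holder below 0.025 m and (angle between the x axis of block and the x axis of holder, either way round below 0.06 rad or angle between the y axis of block and the x axis of holder, either way round below 0.06 rad) and linear speed of block below 0.01 m/s); the robot touches nothing.
It fails at once if the block is lifted while standing or tipping (z of block_centre in the frame of holder above 0.055 m).
It fails at once if the lying block is lifted off the pad (angle between block's own z axis and vertical below 0.15 rad and z of block_centre in the frame of holder above 0.031 m).
It fails at once if another thing on the bench is moved more than 15 mm (distance of any of tin, red_pot, doming_cube, red_pliers, clamp, eraser from where it was at the start of the episode above 0.015 m).
It also fails if it takes over 35 s, if anything falls off the work surface, if the arm or the gripper's body presses on something with over 40 N, if the wrist force passes 120 N, or if a joint passes its speed limit or range.

ROBOT

A 6-joint arm with a two-finger parallel gripper is mounted at the origin on a cart in front of the work surface, level with it; the furniture and walls round the work are solid. World frame = base frame: x ahead of the robot, y to its left, z up, the work surface at z = 0. Lengths are in m, angles in rad, forces in N, time in s.
With the tool pointing down it reaches from about 0.35 to 0.8 m from the base axis. Payload 7.3 kg.
Tool frame: the origin (TCP) lies on the centre line of the jaws, within the pads' length; the fingertips stand 25 mm ahead of it and the grasp point (between the pads) lies 6 mm ahead of it; z points along the fingers, y is the line along which they close (so a half turn about z gives the same grasp; the last joint's range is limited). The gripper opens to 85 mm and grips with 20 to 120 N. Pads are 22 mm wide; open, the fingers measure 114 mm over their backs; the gripper's body (76 mm by 85 mm) begins 54 mm behind the grasp point. The pads swing forward as they close: fully open they stand 13 mm farther back than shut.
Start: joints at [-1.25, 0.342, 1.524, -0, 1.275, -0.146], TCP at [0.236, -0.469, 0.256] pointing down, gripper open.
Joint ranges: [-2.53, 2.53], [-0.77, 2.02], [0.04, 2.7], [-1, 4.14], [0.28, 2.66], [-3.11, 3.11]. Speed limits (rad/s): [2.57, 2.57, 3.14, 3.14, 3.14, 3.14].

INTERFACE

Orientations are given as a rotation vector (axis times angle).
In Python, from plant import env gives the robot as it stands.
- The arm moves only by the shell command python3 -m inch 'ROWS' [FORCE]. ROWS is text: rows parted by semicolons, each of 7 numbers parted by spaces: the turn, a rotation vector about the tool's x, y, z in rad, then the shift along the tool's x, y, z in m, then the closure, from 0 (fully open) to 1 (shut). In form: wx wy wz tx ty tz hand; .... A call has 1 to 20 rows; each row is the pose to reach, as a shift and turn from the pose commanded when the call began, along the tool's axes at that moment; what a row does not reach only later rows make up. A row lasts 1/8 s, in which the tool goes at most 62.5 mm and 10.7 degrees, less where a joint would pass 70% of its speed; a pose out of reach is approached as far as the arm can. A call with a gripper value outside its range is refused whole. The fingers move at their own pace and stop on an object; FORCE is the grip in N (left out, the last holds). Time passes only in rows, so rows that repeat a pose let the fingers close. It gives the time, the measured TCP pose, the force, the opening and the grip force at its end, in the units of the state.
- env.read_state(): the state, without advancing time (a new reading comes with each control period).
- env.read_camera(name): name is "scene" or "top" or "wrist"; returns the picture (480x640x3 uint8, red, green, blue); there is no depth.
- env.camera_info(name): a dict with "fx", "fy", "cx", "cy" (pixels), "world_from_camera" (4x4, takes a point from camera to world coordinates). Camera axes: x right, y up, looking along -z (the intrinsics and any distortion apply to the point x, -y, -z); pixel columns grow to the right and rows downward; lengths in m; the calibration is good to about 2 mm. A picture is of the moment at which its call begins: read the wrist's pose just before it. camera_info takes no time and is no camera call; for the wrist camera it gives the pose at the moment of the call.
- env.hand_in(): hands the job in; it is judged then, once.
The state is a dict: "t": time; "qpos": joint angles; "joint_vel": joint speeds; "tau": joint torques, N m; "eef_pos": TCP position; "eef_rot": TCP orientation; "force": force on the tool from outside, world axes, zero at the start; "moment": the same for the moment, N m; "width": opening from 0.0 (shut) to 1.0 (fully open); "grasp_force": force on a finger pad.
Only numpy, scipy, OpenCV 4.12 (cv2) and the standard library are available. Lean on these libraries where they do the work, as an engineer would, in place of code of your own. Each camera call takes 0.05 s, during which the arm holds its last target. There are 200 camera calls.

## Working session

There is one attempt and no reset: what is moved stays moved. The work goes in short steps, Python scripts to look and compute and a shell command to move; the robot and the scene stay as the last step left them, time stands still between calls to the robot, and variables do not carry over. Pictures are saved under pics/ and viewed, at most 10 in all, crops included, and the job is handed in when it is done.

```bash
mkdir -p pics; ls; python3 - <<'E'
from plant import env
import cv2,numpy as np
np.set_printoptions(precision=4,suppress=True)
for n in("top","scene"):
    cv2.imwrite(f"pics/{n}0.png",env.read_camera(n)[:,:,::-1])
    i=env.camera_info(n);print(n,{k:v for k,v in i.items()})
s=env.read_state();print(s)
E
```

```text
pics
top {'fx': 545.3197495173121, 'fy': 545.3197495173121, 'cx': 319.6651402372387, 'cy': 241.5154683767435, 'world_from_camera': array([[-0.0268,  0.9736, -0.2268,  0.2951],
       [-0.9996, -0.0247,  0.0119,  0.0194],
       [ 0.006 ,  0.227 ,  0.9739,  1.1823],
       [ 0.    ,  0.    ,  0.    ,  1.    ]])}
scene {'fx': 568.508837252043, 'fy': 568.508837252043, 'cx': 323.3608696792841, 'cy': 246.8117258744828, 'world_from_camera': array([[-0.568 ,  0.6292, -0.5305, -0.2624],
       [-0.8228, -0.4492,  0.3481,  0.5377],
       [-0.0193,  0.6343,  0.7729,  1.224 ],
       [ 0.    ,  0.    ,  0.    ,  1.    ]])}
{'t': 0.1, 'qpos': array([-1.25  ,  0.3426,  1.5249, -0.    ,  1.2753, -0.146 ]), 'joint_vel': array([ 0.0003, -0.0024, -0.0029,  0.0012,  0.0021,  0.0001]), 'tau': array([  0.0016, -43.4448, -24.6493,  -0.0001,   0.0047,  -0.    ]), 'eef_pos': array([ 0.2362, -0.4685,  0.2557]), 'eef_rot': array([-3.0552, -0.7263,  0.0002]), 'force': array([ 0.0768, -0.5675, -0.2069]), 'moment': array([ 0.0495, -0.0206, -0.0173]), 'grasp_force': 0.0, 'width': 0.998291418689046}
```

View pics/top0.png

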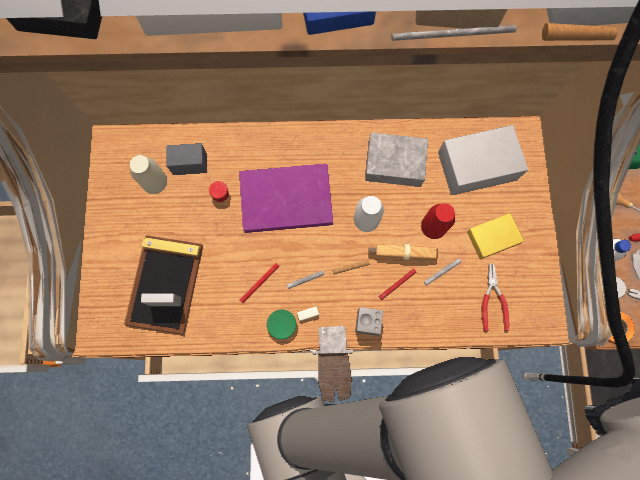

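View pics/scene0.png

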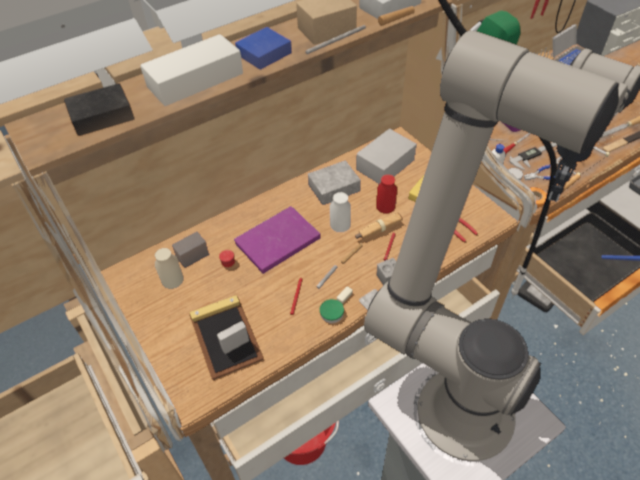

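The holder is at about (165,285) in the top picture, with its brass stop at (171,247) and the block standing at (160,299). I'll enlarge it.

```bash
python3 - <<'E'
import cv2
a=cv2.imread("pics/top0.png")[230:342,115:215]
cv2.imwrite("pics/top0c.png",cv2.resize(a,None,fx=5,fy=5,interpolation=cv2.INTER_CUBIC))
E
```

```text
(no output)
```

View pics/top0c.png

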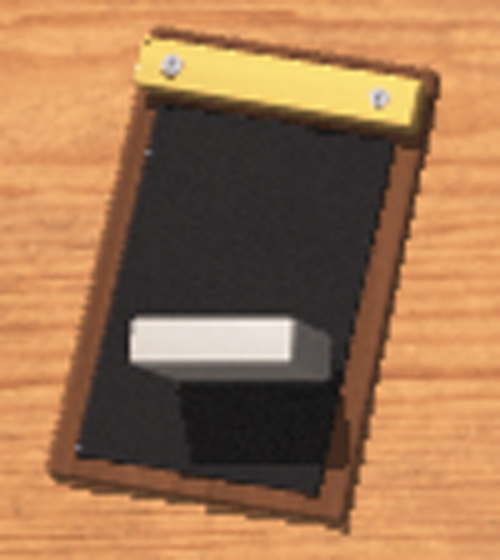

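The enlarged crop shows:
- **Brass top corners:** (148,38), (424,80), (415,128) and (135,84).
- **Pad's rear corners:** (77,457) and (320,497).
- **Block's top face:** (131,318), (293,318), (291,362) and (131,362).

Next I'll fit the poses.

```bash
cat > h.py <<'E'
from plant import env
import cv2,numpy as np
from scipy.optimize import least_squares
from scipy.spatial.transform import Rotation as R
np.set_printoptions(precision=4,suppress=True)
def ray(info,uv,z):
    M=info["world_from_camera"];uv=np.asarray(uv,float)
    d=np.c_[(uv[:,0]-info["cx"])/info["fx"],-(uv[:,1]-info["cy"])/info["fy"],-np.ones(len(uv))]@M[:3,:3].T
    z=np.broadcast_to(z,len(uv));return M[:3,3]+d*((z-M[2,3])/d[:,2])[:,None]
def fit(model,pts):
    f=lambda p:((np.c_[np.cos(p[2])*model[:,0]-np.sin(p[2])*model[:,1]+p[0],np.sin(p[2])*model[:,0]+np.cos(p[2])*model[:,1]+p[1]])-pts[:,:2]).ravel()
    r=least_squares(f,[*pts[:,:2].mean(0),0]);return r.x,r.fun.reshape(-1,2)*1e3
E
python3 - <<'E'
from h import *
i=env.camera_info("top")
c=lambda l:[((u+.5)/5-.5+115,(v+.5)/5-.5+230) for u,v in l]
P=np.vstack([ray(i,c([(148,38),(424,80),(415,128),(135,84)]),.024),ray(i,c([(77,457),(320,497)]),.012)])
m=np.array([[92,62],[92,-62],[70,-62],[70,62],[-90,53],[-90,-53]])/1e3
h,r=fit(m,P);print("holder",h,r)
B=ray(i,c([(131,318),(293,318),(291,362),(131,362)]),.078)
b,r=fit(np.array([[9.5,33],[9.5,-33],[-9.5,-33],[-9.5,33]])/1e3,B);print("block",b,r)
Rz=R.from_euler("z",h[2]).as_matrix()[:2,:2]
print("block in holder",Rz.T@(b[:2]-h[:2]),b[2]-h[2])
O=ray(i,[(282,325),(309,315),(369,322),(219,191)],[.019,.014,.05,.03]);print(O)
s=env.read_state();T=R.from_rotvec(s["eef_rot"]);print(T.as_matrix(),env.camera_info("wrist"))
E
```

```text
holder [ 0.4831  0.3443 -0.1859] [[ 0.8386  0.7186]
 [-0.2273 -0.5266]
 [-0.6192  0.1424]
 [-0.3365  0.0973]
 [ 0.1765  0.015 ]
 [ 0.1679 -0.4467]]
block [ 0.4439  0.3388 -0.0228] [[ 0.445  -0.2183]
 [ 0.6474 -0.5401]
 [-0.4555 -0.3057]
 [-0.6369  1.0641]]
block in holder [-0.0375 -0.0126] 0.1631081914895918
[[ 0.3868  0.0896  0.019 ]
 [ 0.4068  0.0321  0.014 ]
 [ 0.3858 -0.0916  0.05  ]
 [ 0.6839  0.2251  0.03  ]]
[[ 0.893   0.45   -0.0004]
 [ 0.45   -0.893   0.0012]
 [ 0.0002 -0.0013 -1.    ]] {'fx': 399.61180078866005, 'fy': 399.61180078866005, 'cx': 322.76083638795876, 'cy': 235.98018933108978, 'world_from_camera': array([[ 0.4502,  0.8544,  0.2594,  0.3019],
       [-0.8929,  0.4314,  0.1287, -0.4346],
       [-0.0019, -0.2896,  0.9572,  0.3728],
       [ 0.    ,  0.    ,  0.    ,  1.    ]])}
```

The fit is good to about 1 mm. The block is at (-37.5,-12.6) mm in the holder frame and turned 0.163 rad, which is within the stated limits. I'll move over there at a safe height with the fingers partly closed.

```bash
python3 -m inch '0 0 0.2 0.29 -0.099 0 0.65; 0 0 0.3 0.29 -0.099 0 0.65; 0 0 0.49 0.29 -0.099 0 0.65; 0 0 0.49 0.29 -0.099 0 0.65; 0 0 0.49 0.29 -0.099 0 0.65; 0 0 0.49 0.429 -0.309 0 0.65; 0 0 0.49 0.429 -0.309 0 0.65; 0 0 0.49 0.429 -0.309 0 0.65; 0 0 0.49 0.429 -0.309 0 0.65; 0 0 0.49 0.488 -0.559 0 0.65; 0 0 0.49 0.488 -0.559 0 0.65; 0 0 0.49 0.488 -0.559 0 0.65; 0 0 0.49 0.488 -0.559 0 0.65; 0 0 0.49 0.488 -0.559 0 0.65; 0 0 0.49 0.509 -0.649 0.096 0.65; 0 0 0.49 0.509 -0.649 0.096 0.65; 0 0 0.49 0.509 -0.649 0.096 0.65; 0 0 0.49 0.509 -0.649 0.096 0.65' 20
python3 - <<'E'
from h import *
s=env.read_state();print(s["qpos"],s["eef_pos"],R.from_rotvec(s["eef_rot"]).as_matrix())
cv2.imwrite("pics/w1.png",env.read_camera("wrist")[:,:,::-1]);cv2.imwrite("pics/top1.png",env.read_camera("top")[:,:,::-1]);
E
```

```text
t: 2.35
eef_pos: [0.3991, 0.3392, 0.1601]
eef_rot: [3.14, -0.036, -0.001]
force: [-0.8, -0.5, 0.3]
width: 0.349
grasp_force: 0.0
[ 0.5584  0.4385  1.6643 -0.0007  1.0398  2.1524] [0.3991 0.3392 0.1601] [[ 0.9997 -0.0229 -0.0005]
 [-0.0229 -0.9997 -0.001 ]
 [-0.0005  0.001  -1.    ]]
```

View pics/w1.png

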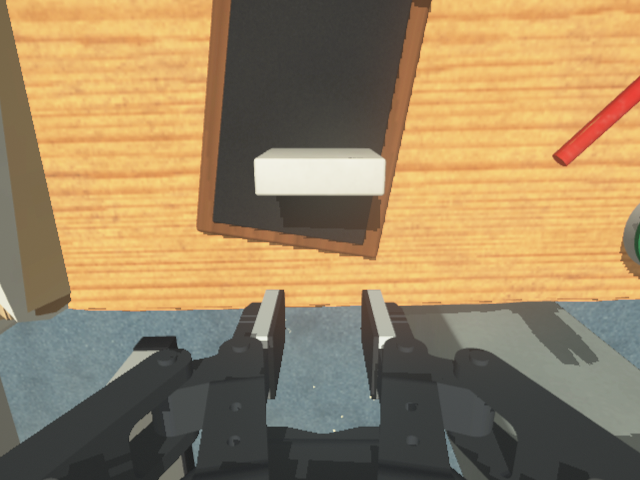

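The block is square in front of the two fingers and centred on them (pixels 255–385, tips at 265–380). I'll lower and then push its upper part gently.

```bash
python3 -m inch '0 0 0 0 0 0.04 0.65; 0 0 0 0 0 0.074 0.65; 0 0 0 0.01 0 0.074 0.65; 0 0 0 0.018 0 0.074 0.65; 0 0 0 0.021 0 0.074 0.65; 0 0 0 0.024 0 0.074 0.65; 0 0 0 0.027 0 0.074 0.65; 0 0 0 0.03 0 0.074 0.65; 0 0 0 0.032 0 0.074 0.65; 0 0 0 0.034 0 0.074 0.65; 0 0 0 0.036 0 0.074 0.65; 0 0 0 0.038 0 0.074 0.65; 0 0 0 0.038 0 0.074 0.65'
python3 - <<'E'
from h import *
cv2.imwrite("pics/w2.png",env.read_camera("wrist")[:,:,::-1])
E
```

```text
t: 4.08
eef_pos: [0.437, 0.3389, 0.0862]
eef_rot: [3.141, -0.037, 0.0]
force: [-0.0, -0.5, -0.0]
width: 0.352
grasp_force: 0.0
```

View pics/w2.png

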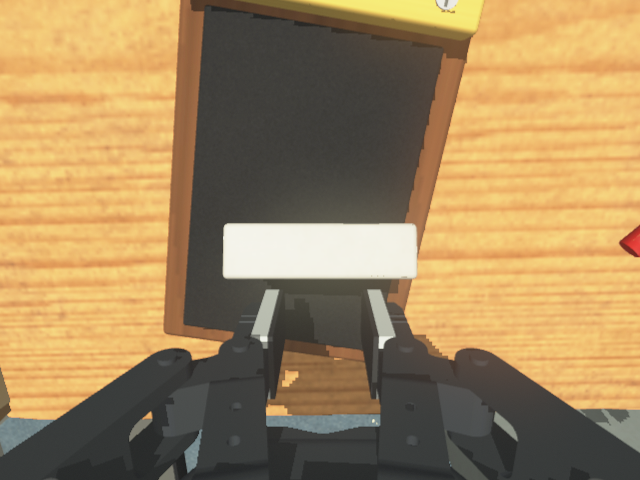

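```bash
python3 - <<'E'
from h import *
i=env.camera_info("wrist")
print(ray(i,[(274,291),(374,291),(225,278),(415,278),(225,224),(415,224)],[.067,.067,.078,.078,.078,.078]),env.read_state()["eef_pos"])
E
```

```text
[[0.4481 0.3577 0.067 ]
 [0.4473 0.3205 0.067 ]
 [0.4583 0.3724 0.078 ]
 [0.4569 0.3082 0.078 ]
 [0.4772 0.3707 0.078 ]
 [0.4758 0.309  0.078 ]] [0.4368 0.3388 0.0862]
```

```bash
python3 - <<'E'
from h import *
i=env.camera_info("wrist");M=i["world_from_camera"].copy();M[:3,3]+=np.array([.3991,.3392,.1601])-env.read_state()["eef_pos"];j=dict(i,world_from_camera=M)
print(ray(j,[(256,194),(384,194),(261,150),(377,150)],.078)); print("base rear R",ray(j,[(377,258),(198,230)],.009),ray(i,[(165,332)],.009))
a=env.read_camera("top")[:,:,::-1][230:342,95:235]
cv2.imwrite("pics/top2c.png",cv2.resize(a,None,fx=5,fy=5,interpolation=cv2.INTER_CUBIC))
E
```

```text
[[0.4352 0.3731 0.078 ]
 [0.4337 0.3085 0.078 ]
 [0.4569 0.3691 0.078 ]
 [0.4556 0.3124 0.078 ]]
base rear R [[0.3741 0.3021 0.009 ]
 [0.3978 0.4273 0.009 ]] [[0.3986 0.4272 0.009 ]]
```

View pics/top2c.png

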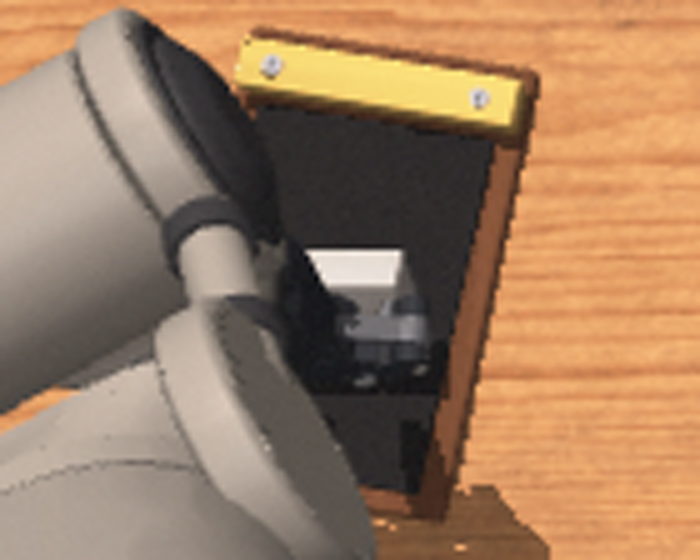

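In w2 the block's front face is hidden although the camera is ahead of it, so the block is leaning past its balance point and was caught as it started to fall. I'll let time pass and then look.

```bash
python3 -m inch '0 0 0 0 0 0 0.65; 0 0 0 0 0 0 0.65; 0 0 0 0 0 0 0.65; 0 0 0 0 0 0 0.65'
python3 - <<'E'
from h import *
cv2.imwrite("pics/w3.png",env.read_camera("wrist")[:,:,::-1])
E
```

```text
t: 4.68
eef_pos: [0.4367, 0.3389, 0.0863]
eef_rot: [3.141, -0.036, 0.0]
force: [1.0, 1.2, -0.5]
width: 0.347
grasp_force: 0.0
```

View pics/w3.png

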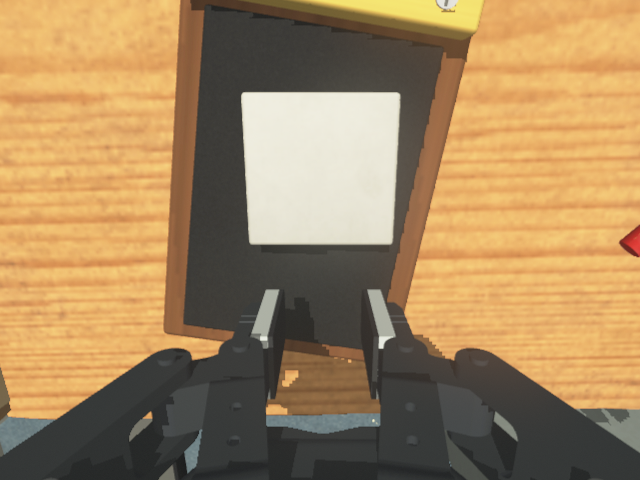

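The block lies flat, with corners at (242,93), (400,93), (392,244) and (249,244). Next I'll compute its pose and the push.

```bash
python3 - <<'E'
from h import *
i=env.camera_info("wrist")
B=ray(i,[(242,93),(400,93),(392,244),(249,244)],.031)
b,r=fit(np.array([[33,33],[33,-33],[-33,-33],[-33,33]])/1e3,B);print("block",b,r)
print("base rearL",ray(i,[(165,332)],.009),"model",)
h=np.array([.4831,.3443,-.1859]);c,s=np.cos(h[2]),np.sin(h[2]);Rz=np.array([[c,-s],[s,c]])
print(Rz@[-.1,.065]+h[:2],"pad corner",ray(i,[(184,326),(204,8)],.012),Rz@[-.09,.053]+h[:2],Rz@[.066,.053]+h[:2])
bh=Rz.T@(b[:2]-h[:2]);print("in holder",bh,b[2]-h[2])
M=R.from_rotvec(env.read_state()["eef_rot"]).as_matrix();e=env.read_state()["eef_pos"]
for hx in (-.065,-.05,.037-.033-.011):   # TCP targets in holder frame
    w=np.r_[Rz@[hx,bh[1]]+h[:2],.042]
    print(hx,w,"tool shift",M.T@(w-e))
print("adv dir",M.T@np.r_[Rz@[1,0],0])
E
```

```text
block [ 0.4866  0.3396 -0.0254] [[ 0.8358  0.9405]
 [ 0.636  -0.824 ]
 [-0.8271 -0.643 ]
 [-0.6447  0.5264]]
base rearL [[0.3985 0.4272 0.009 ]] model
[0.3968 0.4267] pad corner [[0.4036 0.4152 0.012 ]
 [0.5551 0.3878 0.012 ]] [0.4044 0.413 ] [0.5578 0.3842]
in holder [ 0.0043 -0.004 ] 0.1605136612555488
-0.065 [0.4185 0.3524 0.042 ] tool shift [-0.0186 -0.0131  0.0443]
-0.05 [0.4332 0.3496 0.042 ] tool shift [-0.0038 -0.0107  0.0443]
-0.007000000000000003 [0.4755 0.3417 0.042 ] tool shift [ 0.0387 -0.0037  0.0443]
adv dir [0.9868 0.162  0.    ]
```

The block is at holder (4.3,-4.0) mm and turned 0.16 rad. I'll go behind it square to the holder, drop low and push most of the way with both fingertips.

```bash
python3 -m inch '0 0 0.163 -0.0186 -0.0131 0 0.65; 0 0 0.163 -0.0186 -0.0131 0.025 0.65; 0 0 0.163 -0.0186 -0.0131 0.0463 0.65; 0 0 0.163 -0.0186 -0.0131 0.0463 0.65; 0 0 0.163 -0.0088 -0.0115 0.0463 0.65; 0 0 0.163 -0.0038 -0.0107 0.0463 0.65; 0 0 0.163 0.0011 -0.0099 0.0463 0.65; 0 0 0.163 0.0061 -0.0091 0.0463 0.65; 0 0 0.163 0.011 -0.0082 0.0463 0.65; 0 0 0.163 0.016 -0.0074 0.0463 0.65; 0 0 0.163 0.0209 -0.0066 0.0463 0.65; 0 0 0.163 0.0258 -0.0058 0.0463 0.65; 0 0 0.163 0.0308 -0.005 0.0463 0.65; 0 0 0.163 0.0308 -0.005 0.0463 0.65'
python3 - <<'E'
from h import *
cv2.imwrite("pics/w4.png",env.read_camera("wrist")[:,:,::-1])
E
```

```text
t: 6.48
eef_pos: [0.4666, 0.3433, 0.0403]
eef_rot: [3.127, -0.292, -0.004]
force: [-5.3, 1.8, 4.4]
width: 0.348
grasp_force: 2.7
```

View pics/w4.png

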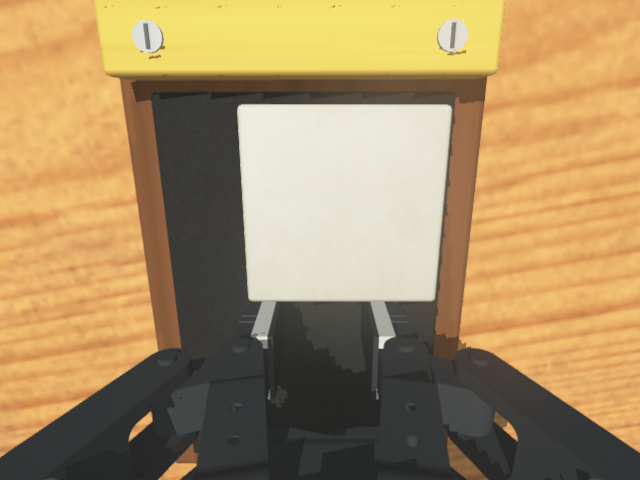

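The block is now square to the stop (rear edge level at row 300, front edge at row 104, stop edge at row 77). It sits about 12 mm off the middle line, which is allowed. I'll push the remaining few millimetres in small steps and watch the force.

```bash
for x in 1; do python3 -m inch '0 0 0 0.002 0 0 0.65; 0 0 0 0.004 0 0 0.65; 0 0 0 0.006 0 0 0.65; 0 0 0 0.007 0 0 0.65; 0 0 0 0.007 0 0 0.65'; done; python3 -m inch '0 0 0 0.001 0 0 0.65; 0 0 0 0.001 0 0 0.65'; python3 -m inch '0 0 0 0.001 0 0 0.65; 0 0 0 0.001 0 0 0.65'
```

```text
t: 7.15
eef_pos: [0.4728, 0.342, 0.0403]
eef_rot: [3.127, -0.292, -0.006]
force: [-7.4, 1.7, 6.4]
width: 0.348
grasp_force: 3.9
t: 7.4
eef_pos: [0.4737, 0.3418, 0.0403]
eef_rot: [3.127, -0.292, -0.006]
force: [-7.8, 1.0, 6.0]
width: 0.347
grasp_force: 4.0
t: 7.65
eef_pos: [0.4747, 0.3417, 0.0403]
eef_rot: [3.127, -0.292, -0.006]
force: [-7.8, 2.2, 6.0]
width: 0.349
grasp_force: 4.0
```

```bash
python3 -m inch '0 0 0 0.001 0 0 0.65; 0 0 0 0.001 0 0 0.65'|grep -E 'pos|^force'; python3 -m inch '0 0 0 0.001 0 0 0.65; 0 0 0 0.001 0 0 0.65'|grep -E 'pos|^force'; python3 - <<'E'
from h import *
cv2.imwrite("pics/w5.png",env.read_camera("wrist")[:,:,::-1])
E
```

```text
eef_pos: [0.4751, 0.3415, 0.0402]
force: [-9.7, 2.2, 7.9]
eef_pos: [0.4752, 0.3415, 0.0403]
force: [-13.2, 2.9, 9.3]
```

View pics/w5.png

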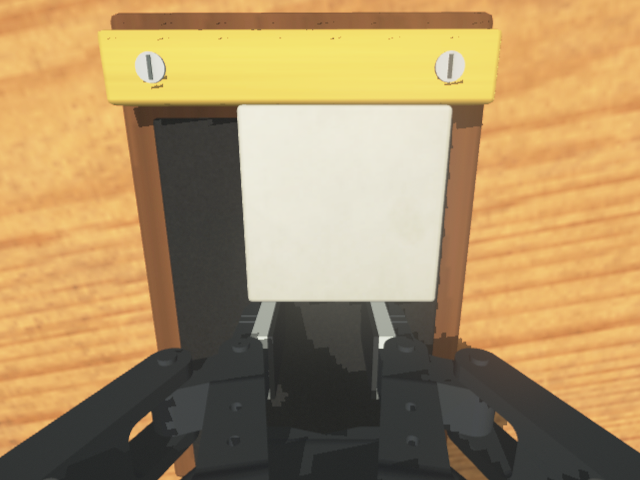

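The block is flush: the motion stopped at the nominal place (x = 0.4752 against 0.4755 expected) and the force rose. Now I'll back off and lift clear.

```bash
python3 -m inch '0 0 0 -0.003 0 0 0.65; 0 0 0 -0.015 0 0 0.65; 0 0 0 -0.03 0 0 0.65; 0 0 0 -0.03 0 0 0.65; 0 0 0 -0.03 0 -0.05 0.65; 0 0 0 -0.03 0 -0.1 0.65; 0 0 0 -0.03 0 -0.1 0.65; 0 0 0 -0.03 0 -0.1 0.65'
python3 - <<'E'
from h import *
cv2.imwrite("pics/w6.png",env.read_camera("wrist")[:,:,::-1])
E
```

```text
t: 9.2
eef_pos: [0.4488, 0.3465, 0.1396]
eef_rot: [3.128, -0.292, -0.0]
force: [-0.7, 0.0, -0.8]
width: 0.349
grasp_force: 0.0
```

View pics/w6.png

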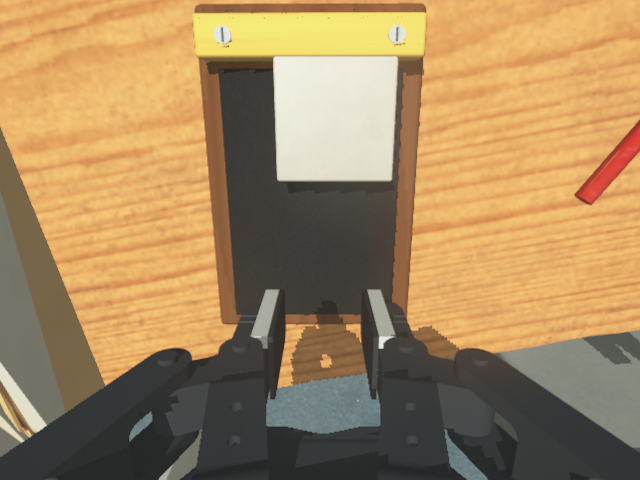

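The block is flat, square and flush against the stop (front edge at row 57 on the stop, columns 274–398), about 14 mm off the middle line. The gripper is clear of everything, so I'll hand in.

```bash
python3 -c "
from plant import env
print(env.hand_in())"
```

```text
the job is handed in; nothing more can be done
None
```

The job is handed in at about 9 s: the block was tipped flat onto the pad and pushed square and flush against the brass stop, about 14 mm off the middle line, with the arm clear and nothing else touched; the hand-in call returned no verdict.

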